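Find the finger plane in the sliding-lid boxes

TASK

The brass finger plane is hidden in one of the three sliding-lid boxes. Slide the boxes open one after another until you find it, then take it out and set it gently on the cork pad, standing on its sole well inside the pad's edges. The lids you opened may stay open; leave the other parts in their boxes and everything else where it is.

Things in the scene. Friction and masses are not known exactly. Their poses are not given: they have to be found in the camera images.
- plane_center (a point): the wanted part: a small brass luthier's finger plane, 29 mm wide (x) x 60 mm long (y) x 31 mm high (z), with a blade leaning out of its top, about 0.18 kg, standing on its flat sole inside one of the three boxes, hidden until that lid is opened. This point is its centre, 15.5 mm above the sole; z points up from the sole. Grip it across x by its upright brass cheeks, 26 mm apart outside and reaching from 4 to 22 mm above the sole.
- rosin_center (a point): a round cake of rosin, 45 mm across and 16 mm high, lying in another of the boxes; this point is its centre. It stays in its box.
- bridge_center (a point): a flat maple violin-bridge blank, 33 x 41 x 8 mm, lying in the remaining box; this point is its centre. It stays in its box.
- pad_top (a point): centre of the top face of a square cork pad, 100 x 100 mm and 5 mm thick, fixed on the bench at the right; x and y run along its edges, z up. The plane is to be set here.
- box_1_in (a point): the left-hand wooden box, fixed to the bench: this point is the centre of its inner floor, 6 mm above the bench. Box outside 104 mm (its x) x 108 mm (its y) x 48 mm high; inside 92 x 96 mm and 34 mm deep; walls 6 mm. The box's x axis (away from the robot, turned a little) is the way its lid slides open. The three boxes look alike.
- lid_1 (a joint): travel in m of the left-hand box's flat wooden sliding lid (top flush, 46 mm above the bench): 0 shut, up to 0.092 wide open, when it sticks out beyond the far end of the box. It slides with 1 to 2 N of friction and stays where it is left.
- lid_1_knob (a point): centre of the wooden knob on the left-hand box's lid, 54 mm above the bench: a round knob 15 mm across standing 17 mm up from the lid, 32 mm beyond the box's centre along the box's x when shut; it moves with the lid. Axes as the box's.
- box_2_in (a point): the middle wooden box, fixed to the bench: this point is the centre of its inner floor, 6 mm above the bench. Box outside 104 mm (its x) x 108 mm (its y) x 48 mm high; inside 92 x 96 mm and 34 mm deep; walls 6 mm. The box's x axis (away from the robot, turned a little) is the way its lid slides open. The three boxes look alike.
- lid_2 (a joint): travel in m of the middle box's flat wooden sliding lid (top flush, 46 mm above the bench): 0 shut, up to 0.092 wide open, when it sticks out beyond the far end of the box. It slides with 1 to 2 N of friction and stays where it is left.
- lid_2_knob (a point): centre of the wooden knob on the middle box's lid, 54 mm above the bench: a round knob 15 mm across standing 17 mm up from the lid, 32 mm beyond the box's centre along the box's x when shut; it moves with the lid. Axes as the box's.
- box_3_in (a point): the right-hand wooden box, fixed to the bench: this point is the centre of its inner floor, 6 mm above the bench. Box outside 104 mm (its x) x 108 mm (its y) x 48 mm high; inside 92 x 96 mm and 34 mm deep; walls 6 mm. The box's x axis (away from the robot, turned a little) is the way its lid slides open. The three boxes look alike.
- lid_3 (a joint): travel in m of the right-hand box's flat wooden sliding lid (top flush, 46 mm above the bench): 0 shut, up to 0.092 wide open, when it sticks out beyond the far end of the box. It slides with 1 to 2 N of friction and stays where it is left.
- lid_3_knob (a point): centre of the wooden knob on the right-hand box's lid, 54 mm above the bench: a round knob 15 mm across standing 17 mm up from the lid, 32 mm beyond the box's centre along the box's x when shut; it moves with the lid. Axes as the box's.
- sanding_block: bystander: sanding block, 46 x 90 x 27 mm; origin at the centre of its underside. Not to be disturbed.
- spool_clamp: bystander: small upright spool clamp with wing nut, 35 mm across, 68 mm high; origin at the centre of its underside. Not to be disturbed.
- plane: the finger plane itself, the same thing as plane_center; origin at the centre of its sole.
- pad: the cork pad itself; origin at the centre of its underside.
Things that resemble listed ones, but are neither listed nor needed, are in the scene too. There is more than one size of the pad; the job needs the larger.

How it is judged:
On the way:
1. the plane is lifted clear out of its box (height (world z) of plane_center above 0.075 m), for 0.1 s.
At the end, for the whole second after the job is handed in: The plane rests upright (within 0.15 rad) on the cork pad, released, its centre within 40 mm of the pad's centre along either pad axis; the rosin cake and the bridge blank are still in their boxes (moved under 50 mm) (x of plane_center in the frame of pad_top between -0.04 and 0.04 m and y of plane_center in the frame of pad_top between -0.04 and 0.04 m and angle between plane_center's own z axis and vertical below 0.15 rad and height (world z) of plane_center below 0.028 m and linear speed of plane below 0.02 m/s and distance of each of rosin_center, bridge_center from where it was at the start of the episode below 0.05 m and height (world z) of each of rosin_center, bridge_center below 0.045 m); the robot touches nothing.
It fails at once if the plane is dropped or slammed on the pad (over 60 N) (contact force between plane and pad above 60 N).
It fails at once if a bystander is moved more than 40 mm (distance of any of sanding_block, spool_clamp from where it was at the start of the episode above 0.04 m).
It also fails if it takes over 72 s, if anything falls off the work surface, if the arm or the gripper's body presses on something with over 40 N, if the wrist force passes 120 N, or if a joint passes its speed limit or range.

ROBOT

A 6-joint arm with a two-finger parallel gripper is mounted at the origin on the work surface; the furniture and walls round the work are solid. World frame = base frame: x ahead of the robot, y to its left, z up, the work surface at z = 0. Lengths are in m, angles in rad, forces in N, time in s.
With the tool pointing down it reaches from about 0.3 to 0.95 m from the base axis. Payload 3.1 kg.
Tool frame: the origin (TCP) lies at the centre of the arm's flange, where the gripper is bolted on; the fingertips stand 173 mm ahead of it and the grasp point (between the pads) lies 155 mm ahead of it; z points along the fingers, y is the direction in which the jaws open and shut (so a half turn about z gives the same grasp; the last joint's range is limited). The gripper opens to 85 mm and grips with 20 to 120 N. Pads are 22 mm wide; open, the fingers measure 114 mm over their backs; the gripper's body (76 mm by 85 mm) begins 54 mm behind the grasp point. The pads swing forward as they close: fully open they stand 13 mm farther back than shut.
Start: joints at [-1.282, 0.308, 1.634, -0, 1.2, -0.07], TCP at [0.219, -0.585, 0.405] pointing down, gripper open.
Joint ranges: [-3.06, 3.06], [-0.79, 1.96], [0.05, 2.63], [-1.19, 4.34], [0.05, 2.64], [-2.94, 2.94]. Speed limits (rad/s): [2.79, 2.79, 3.14, 3.14, 3.14, 3.14].

INTERFACE

Orientations are given as a unit quaternion [x, y, z, w].
In Python, from rig import manip gives the robot as it stands.
- The arm moves only by the tool step_arm, never from a script. Its argument "deltas" is a list of rows, each an object of numbers: "claw": the closure, from -1 (fully open) to 1 (shut); "tx", "ty", "tz": the shift along the world's x, y, z in mm; "twist": the turn about the world's z in degrees. A call has 1 to 10 rows; each row is the pose to reach, as a shift and turn from the pose commanded when the call began; what a row does not reach only later rows make up. A row lasts 1/12 s, in which the tool goes at most 41.7 mm and 7.16 degrees, less where a joint would pass 70% of its speed; a pose out of reach is approached as far as the arm can. A call with a gripper value outside its range is refused whole. The fingers move at their own pace and stop on an object; "grip_force" is the grip in N (left out, the last holds). Time passes only in rows, so rows that repeat a pose let the fingers close. It gives the time, the measured TCP pose, the force and the opening at its end, in the units of the state.
- manip.read_state(): the state, without advancing time (a new reading comes with each control period).
- manip.grab_frame(name): name is "scene" or "top" or "wrist"; returns a dict with "frame" (480x640x3 uint8, red, green, blue), "range_z" (480x640 float32, m along the optical axis (not along the pixel's ray), 0 where there is no reading), "intrinsics" (3x3 intrinsics, pixels), "R" (3x3) and "t" (3): a world point X has camera coordinates R X + t. Camera axes: x right, y down, z forward; pixel columns grow to the right and rows downward; lengths in m; the calibration is good to about 2 mm. A picture is of the moment at which its call begins.
- manip.close_job(): hands the job in, once; it reports no verdict.
The state is a dict: "time": time; "joints": joint angles; "joint_vel": joint speeds; "tau": joint torques, N m; "position": TCP position; "tcp_rot": TCP orientation; "contact_force": force on the tool from outside, world axes, zero at the start; "torque": the same for the moment, N m; "finger_gap": opening from 0.0 (shut) to 1.0 (fully open).
Only numpy, scipy, OpenCV 4.12 (cv2) and the standard library are available. Lean on these libraries where they do the work, as an engineer would, in place of code of your own. Each camera call takes 0.05 s, during which the arm holds its last target. There are 200 camera calls.

## Working session

There is one attempt and no reset: what is moved stays moved. The work goes in short steps, Python scripts to look and compute and a tool call to move; the robot and the scene stay as the last step left them, time stands still between calls to the robot, and variables do not carry over. Pictures are saved under pics/ and viewed, about 8 in all and at most 12, crops included, and the job is handed in when it is done.

Besides the shell and the picture viewer there is one more tool, called after "Call:" as name(argument=value, ...) on one line, values as JSON. step_arm: Moves the arm, as the interface text tells. Its arguments: {"type":"object","properties":{"deltas":{"type":"array"},"grip_force":{"type":"number"}},"required":["deltas"]}

```bash
mkdir -p pics
cat > h.py <<'E'
import numpy as np, cv2
from rig import manip
def grab(n,save=None):
    f=manip.grab_frame(n)
    if save: cv2.imwrite('pics/'+save,f['frame'][:,:,::-1])
    return f
def world(f):
    K=f['intrinsics'];z=f['range_z'];v,u=np.mgrid[:480,:640]
    P=np.stack([(u-K[0,2])/K[0,0]*z,(v-K[1,2])/K[1,1]*z,z],-1)
    W=(P-f['t'])@f['R']; W[z==0]=np.nan
    return W
E
python3 - <<'E'
from h import *
f=grab('top','top0.png');np.savez('top0.npz',**f)
g=grab('scene','scene0.png');np.savez('scene0.npz',**g)
W=world(f);print(f['t'],f['R'])
for v in range(40,480,80):print([tuple(np.round(W[v,u],3)) for u in range(40,640,110)])
s=manip.read_state();print(s)
E
```

```text
[-0.07936517  0.53557916  1.15397912] [[ 0.00804761 -0.99990291 -0.01137538]
 [-0.99352282 -0.00670577 -0.11343473]
 [ 0.11334744  0.01221458 -0.99348033]]
[(np.float64(0.758), np.float64(0.316), np.float64(0.478)), (np.float64(0.787), np.float64(0.188), np.float64(0.42)), (np.float64(1.023), np.float64(0.101), np.float64(-0.062)), (np.float64(0.923), np.float64(-0.145), np.float64(0.143)), (np.float64(0.903), np.float64(-0.348), np.float64(0.186)), (np.float64(0.921), np.float64(-0.569), np.float64(0.15))]
[(np.float64(0.664), np.float64(0.337), np.float64(0.427)), (np.float64(0.745), np.float64(0.263), np.float64(0.189)), (np.float64(0.804), np.float64(0.085), np.float64(0.016)), (np.float64(0.812), np.float64(-0.152), np.float64(-0.004)), (np.float64(0.737), np.float64(-0.336), np.float64(0.219)), (np.float64(0.763), np.float64(-0.563), np.float64(0.147))]
[(np.float64(0.55), np.float64(0.333), np.float64(0.42)), (np.float64(0.634), np.float64(0.326), np.float64(-0.016)), (np.float64(0.633), np.float64(0.084), np.float64(-0.001)), (np.float64(0.633), np.float64(-0.152), np.float64
[... 1209 characters left out ...]
'time': 0.1, 'joints': array([-1.28171419e+00,  3.08934726e-01,  1.63505792e+00, -5.84487687e-06,
        1.19970925e+00, -6.97077008e-02]), 'joint_vel': array([ 1.76102852e-03, -3.32440696e-05, -3.01470891e-03,  6.58570285e-05,
       -1.11733343e-03,  3.67086201e-04]), 'tau': array([ 1.16212223e-04, -4.16404903e+01, -2.77645129e+01, -1.16381934e-04,
        4.01234283e-03,  1.12774549e-05]), 'position': array([ 0.21932298, -0.58484464,  0.40355171]), 'tcp_rot': array([ 9.83951103e-01,  1.78435181e-01, -1.18153141e-04, -1.04798947e-03]), 'contact_force': array([ 0.65181874, -0.12226429,  0.36976424]), 'torque': array([-0.00599707, -0.02345005, -0.02747288]), 'finger_gap': 1.002033465609628}
```

View pics/top0.png

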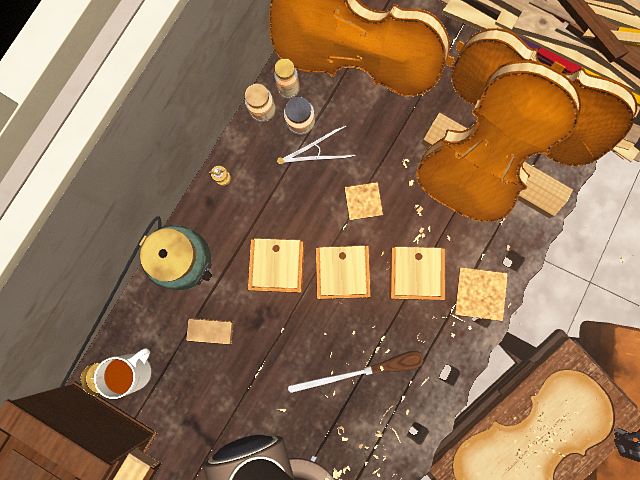

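View pics/scene0.png

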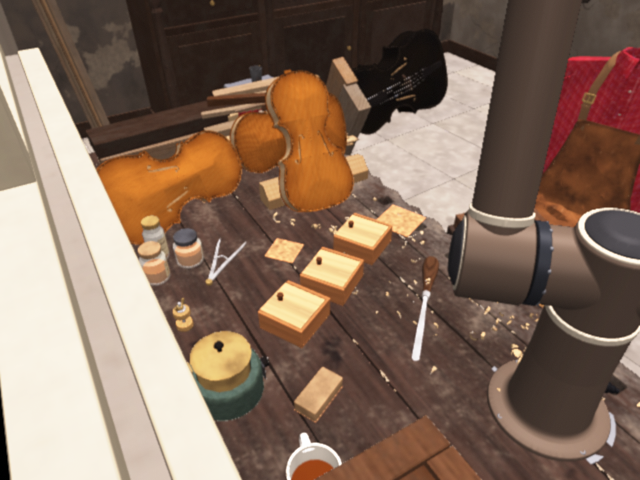

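The top view shows three boxes at about (275,265), (343,271) and (418,273), with knobs near their far edges. There are two cork squares: a smaller one at (363,201) and a larger one at (482,293), on the right of box 3. The larger right-hand one fits the description; I'll measure both and check them in a crop.

Run:
```python
from h import *
f=dict(np.load('top0.npz'));W=world(f)
hsv=cv2.cvtColor(f['frame'],cv2.COLOR_RGB2HSV)
K=f['intrinsics'];ro=slice(None)
def plane_pts(uv,z):
    d=np.c_[(uv[:,0]-K[0,2])/K[0,0],(uv[:,1]-K[1,2])/K[1,1],np.ones(len(uv))]@f['R']
    c=-f['R'].T@f['t']; return c+d*((z-c[2])/d[:,2])[:,None]
m=((hsv[...,2]>125)&(hsv[...,1]>50)).astype(np.uint8)
m=cv2.morphologyEx(m,cv2.MORPH_CLOSE,np.ones((3,3)));m=cv2.morphologyEx(m,cv2.MORPH_OPEN,np.ones((5,5)))
for n,(u,v),z in [('b1',(275,270),.048),('b2',(343,275),.048),('b3',(418,278),.048),('pad',(482,293),.005),('small',(363,201),.005)]:
    nl,lab,st,ce=cv2.connectedComponentsWithStats(m)
    l=lab[v,u]; p=np.argwhere(lab==l)[:,::-1].astype(float)
    zz=W[lab==l][:,2]
    r=cv2.minAreaRect((plane_pts(p,z)[:,:2]*1000).astype(np.float32))
    print(n,len(p),'rect mm',np.round(r[0],1),np.round(r[1],1),round(r[2],2),'z',np.nanmedian(zz).round(4))
for n,(u,v) in [('k1',(275,243)),('k2',(342,255)),('k3',(418,255))]:
    s=hsv[v-8:v+9,u-8:u+9,2]<130; q=np.argwhere(s)+[v-8,u-8]
    print(n,s.sum(),np.round(plane_pts(q[:,::-1].astype(float),.063).mean(0)*1000,1))
i=f['frame'][170:330,220:530,::-1];cv2.imwrite('pics/c1.png',cv2.resize(i,(775,400),interpolation=cv2.INTER_CUBIC))
```

```text
b1 9371 rect mm [ 497.5 -106.8] [406.2 161.2] 88.06 z 0.0459
b2 9371 rect mm [ 497.5 -106.8] [406.2 161.2] 88.06 z 0.0459
b3 9371 rect mm [ 497.5 -106.8] [406.2 161.2] 88.06 z 0.0459
pad 6284 rect mm [ 445.  -382.6] [176.5 293.4] 60.49 z 0.0016
small 1503 rect mm [ 620.8 -133.4] [ 95.4 120.5] 66.96 z 0.003
k1 73 [543.9  42.4  63. ]
k2 2 [508.1 -92.9  63. ]
k3 4 [ 508.1 -243.3   63. ]
```

View pics/c1.png

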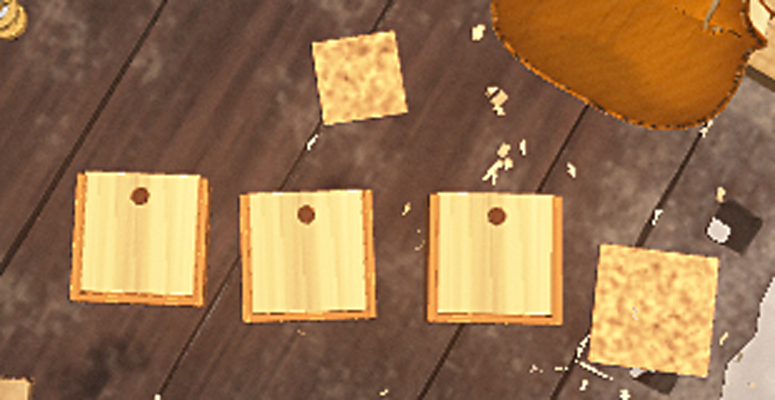

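The crop shows the pads clearly: the large one is at crop (654,310) and the small one at (360,78). The knobs are at (140,196), (306,214) and (496,216). I'll compute positions from these corners.

Run:
```python
from h import *
f=dict(np.load('top0.npz'));K=f['intrinsics']
def pp(c,z):
    uv=(np.array(c,float)+.5)/2.5-.5+[220,170]
    d=np.c_[(uv[:,0]-K[0,2])/K[0,0],(uv[:,1]-K[1,2])/K[1,1],np.ones(len(uv))]@f['R']
    c=-f['R'].T@f['t']; return (c+d*((z-c[2])/d[:,2])[:,None])[:,:2]*1000
print('cam',-f['R'].T@f['t'])
for n,c,z in [('b1',[(70,300),(204,306),(207,178),(78,172)],.048),('b2',[(244,323),(376,318),(371,191),(241,194)],.048),('b3',[(429,322),(562,324),(562,195),(429,193)],.048),
 ('pad',[(588,362),(707,377),(719,256),(600,244)],.005),('small',[(324,125),(408,113),(394,30),(312,43)],.005)]:
    q=pp(c,z); e=(q[2]+q[3]-q[0]-q[1])/2; s=(q[3]+q[0]-q[1]-q[2])/2
    print(n,q.mean(0).round(1),'len',np.hypot(*e).round(1),np.hypot(*s).round(1),'yaw',np.degrees(np.arctan2(e[1],e[0])).round(1),np.degrees(np.arctan2(-s[0],s[1])).round(1))
print('knobs',pp([(140,196),(306,214),(496,216)],.063).round(1))
from scipy.spatial.transform import Rotation as R
s=manip.read_state();print(R.from_quat(s['tcp_rot']).as_matrix().round(3),s['position'])
```

```text
cam [ 0.40194825 -0.08986136  1.20630602]
b1 [488.8  42. ] len 104.4 107.3 yaw -1.3 -2.2
b2 [475.5 -94.9] len 104.0 106.3 yaw 2.1 2.2
b3 [ 475.  -246.8] len 104.6 107.6 yaw -0.5 -0.4
pad [ 435.8 -384.1] len 100.4 99.5 yaw -6.9 -6.0
small [ 631.  -138.1] len 72.3 71.7 yaw 8.9 9.0
knobs [[ 522.1   40.8]
 [ 508.5  -93.1]
 [ 507.9 -245.5]]
[[ 0.936  0.351 -0.001]
 [ 0.351 -0.936  0.002]
 [ 0.    -0.002 -1.   ]] [ 0.21932298 -0.58484464  0.40355171]
```

Call:
step_arm(deltas=[{"tx":130,"ty":170,"tz":-60,"twist":-20.5,"claw":1},{"tx":259,"ty":339,"tz":-120,"twist":-20.5,"claw":1},{"tx":259,"ty":339,"tz":-120,"twist":-20.5,"claw":1},{"tx":259,"ty":339,"tz":-120,"twist":-20.5,"claw":1},{"tx":259,"ty":339,"tz":-120,"twist":-20.5,"claw":1},{"tx":259,"ty":339,"tz":-120,"twist":-20.5,"claw":1},{"tx":259,"ty":339,"tz":-120,"twist":-20.5,"claw":1},{"tx":259,"ty":339,"tz":-120,"twist":-20.5,"claw":1},{"tx":259,"ty":339,"tz":-120,"twist":-20.5,"claw":1},{"tx":259,"ty":339,"tz":-120,"twist":-20.5,"claw":1}], grip_force=30)

```text
time: 0.93
position: [0.4635, -0.2646, 0.2911]
tcp_rot: [1.0, 0.0, -0.0, -0.0]
contact_force: [0.2, -0.4, 0.5]
finger_gap: -0.002
```

Call:
step_arm(deltas=[{"tx":0,"claw":1},{"tx":0,"claw":1}])

```text
validation failed for argument at $.de...
```

Call:
step_arm(deltas=[{"tx":0,"ty":0,"tz":0,"twist":0,"claw":1},{"tx":0,"ty":0,"tz":0,"twist":0,"claw":1}])

```text
time: 1.1
position: [0.4635, -0.2642, 0.2905]
tcp_rot: [1.0, 0.003, -0.001, -0.001]
contact_force: [0.1, -0.2, 0.7]
finger_gap: -0.0
```

Call:
step_arm(deltas=[{"tx":14,"ty":18.5,"tz":0,"twist":0,"claw":1},{"tx":14,"ty":18.5,"tz":-35,"twist":0,"claw":1},{"tx":14,"ty":18.5,"tz":-55,"twist":0,"claw":1},{"tx":14,"ty":18.5,"tz":-65,"twist":0,"claw":1},{"tx":14,"ty":18.5,"tz":-65,"twist":0,"claw":1}])

```text
time: 1.52
position: [0.4751, -0.2483, 0.2245]
tcp_rot: [1.0, -0.0, -0.002, -0.001]
contact_force: [-1.2, -0.7, 0.5]
finger_gap: 0.001
```

Call:
step_arm(deltas=[{"tx":12,"ty":0,"tz":0,"twist":0,"claw":1},{"tx":24,"ty":0,"tz":0,"twist":0,"claw":1},{"tx":36,"ty":0,"tz":0,"twist":0,"claw":1},{"tx":48,"ty":0,"tz":0,"twist":0,"claw":1},{"tx":60,"ty":0,"tz":0,"twist":0,"claw":1},{"tx":72,"ty":0,"tz":0,"twist":0,"claw":1},{"tx":82,"ty":0,"tz":0,"twist":0,"claw":1},{"tx":92,"ty":0,"tz":0,"twist":0,"claw":1},{"tx":99,"ty":0,"tz":0,"twist":0,"claw":1},{"tx":99,"ty":0,"tz":0,"twist":0,"claw":1}])

```text
time: 2.35
position: [0.5775, -0.2486, 0.2279]
tcp_rot: [1.0, 0.0, 0.002, 0.001]
contact_force: [0.7, -0.4, 0.0]
finger_gap: 0.003
```

Run:
```python
from h import *
print(manip.read_state()['position'])
f=grab('top');np.savez('t1.npz',**f)
cv2.imwrite('pics/c2.png',cv2.resize(f['frame'][180:320,220:530,::-1],(775,350),interpolation=cv2.INTER_CUBIC))
w=grab('wrist','w1.png')
```

```text
[ 0.57751726 -0.24863422  0.22787437]
```

View pics/c2.png

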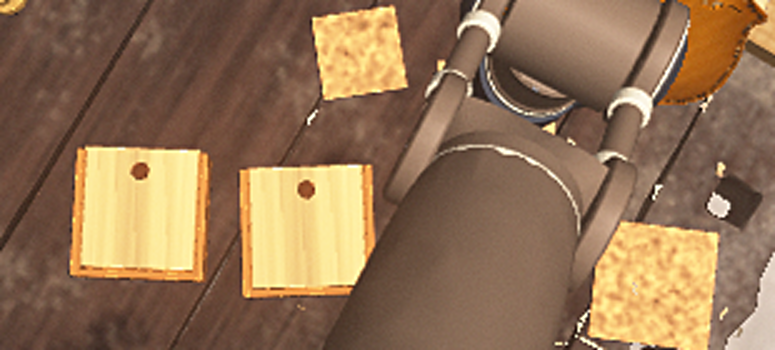

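The forearm hides box 3 in the top view, so I'll look at the wrist view.

View pics/w1.png

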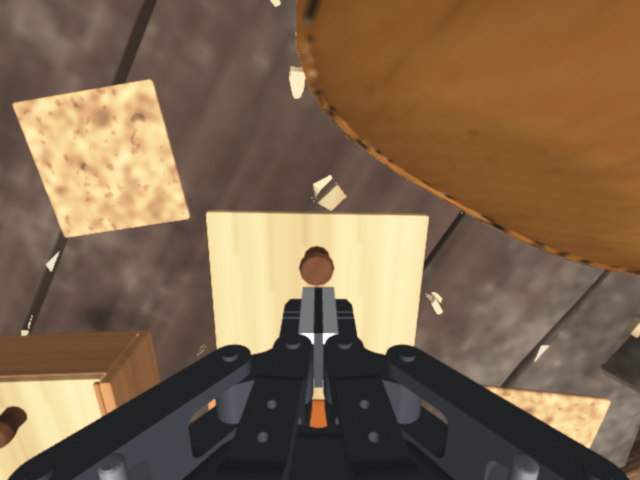

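Call:
step_arm(deltas=[{"tx":-10,"ty":0,"tz":30,"twist":0,"claw":1},{"tx":-45,"ty":10,"tz":60,"twist":0,"claw":1},{"tx":-80,"ty":20,"tz":80,"twist":0,"claw":1},{"tx":-115,"ty":30,"tz":90,"twist":0,"claw":1},{"tx":-150,"ty":40,"tz":100,"twist":0,"claw":1},{"tx":-170,"ty":50,"tz":100,"twist":0,"claw":1},{"tx":-170,"ty":50,"tz":100,"twist":0,"claw":1}])

```text
time: 3.03
position: [0.4016, -0.1957, 0.3264]
tcp_rot: [1.0, 0.0, -0.002, -0.001]
contact_force: [-0.5, 0.2, -1.2]
finger_gap: 0.005
```

Run:
```python
from h import *
f=grab('wrist','w2.png');np.savez('w2.npz',**f)
print(manip.read_state()['position'],-f['R'].T@f['t'],f['R'])
W=world(f)
for x in (.44,.475,.51):print([ (lambda c:(np.round((f['intrinsics']@c)[:2]/c[2]).tolist()))(f['R']@np.array([x,y,.006])+f['t']) for y in (-.28,-.246,-.21)])
```

```text
[ 0.40368531 -0.19677404  0.32680152] [ 0.48217736 -0.19627287  0.2940688 ] [[ 4.47121894e-05 -9.99996366e-01 -2.69554444e-03]
 [-9.47579894e-01 -9.03645679e-04  3.19517649e-01]
 [-3.19518924e-01  2.53995738e-03 -9.47576491e-01]]
[[427.0, 165.0], [383.0, 165.0], [337.0, 165.0]]
[[431.0, 118.0], [386.0, 118.0], [337.0, 118.0]]
[[436.0, 67.0], [388.0, 67.0], [338.0, 67.0]]
```

View pics/w2.png

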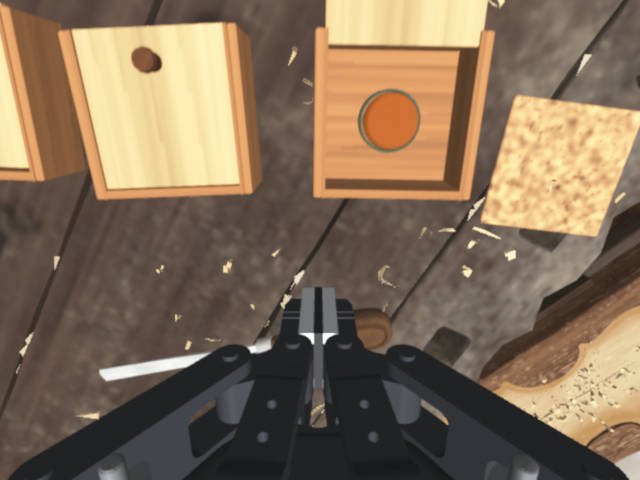

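Box 3 holds the rosin cake at (390,120), not the plane. Box 2 is next.

Call:
step_arm(deltas=[{"tx":20,"ty":30,"tz":0,"twist":2,"claw":1},{"tx":42,"ty":60,"tz":-20,"twist":2,"claw":1},{"tx":64,"ty":90,"tz":-35,"twist":2,"claw":1},{"tx":74,"ty":103,"tz":-60,"twist":2,"claw":1},{"tx":74,"ty":103,"tz":-85,"twist":2,"claw":1},{"tx":74,"ty":103,"tz":-100,"twist":2,"claw":1},{"tx":74,"ty":103,"tz":-100,"twist":2,"claw":1}])

```text
time: 3.67
position: [0.4791, -0.0939, 0.2233]
tcp_rot: [1.0, 0.019, -0.003, -0.001]
contact_force: [-0.4, 0.1, -0.3]
finger_gap: -0.003
```

Call:
step_arm(deltas=[{"tx":12,"ty":0,"tz":1,"twist":0,"claw":1},{"tx":24,"ty":1,"tz":1,"twist":0,"claw":1},{"tx":36,"ty":1,"tz":1,"twist":0,"claw":1},{"tx":48,"ty":2,"tz":1,"twist":0,"claw":1},{"tx":60,"ty":2,"tz":1,"twist":0,"claw":1},{"tx":72,"ty":3,"tz":1,"twist":0,"claw":1},{"tx":82,"ty":3,"tz":1,"twist":0,"claw":1},{"tx":92,"ty":3,"tz":1,"twist":0,"claw":1},{"tx":99,"ty":4,"tz":1,"twist":0,"claw":1},{"tx":99,"ty":4,"tz":1,"twist":0,"claw":1}])

```text
time: 4.5
position: [0.5808, -0.0912, 0.2286]
tcp_rot: [1.0, 0.018, 0.002, 0.0]
contact_force: [0.7, -1.2, 0.3]
finger_gap: 0.004
```

Call:
step_arm(deltas=[{"tx":-10,"ty":0,"tz":30,"twist":0,"claw":1},{"tx":-45,"ty":7,"tz":60,"twist":0,"claw":1},{"tx":-80,"ty":20,"tz":80,"twist":0,"claw":1},{"tx":-115,"ty":30,"tz":90,"twist":0,"claw":1},{"tx":-150,"ty":40,"tz":100,"twist":-2,"claw":1},{"tx":-170,"ty":50,"tz":100,"twist":-2,"claw":1},{"tx":-170,"ty":50,"tz":100,"twist":-2,"claw":1}])

```text
time: 5.08
position: [0.4049, -0.0396, 0.3278]
tcp_rot: [1.0, 0.001, -0.001, -0.0]
contact_force: [-0.4, -0.0, -0.4]
finger_gap: 0.003
```

Run:
```python
from h import *
f=grab('wrist','w3.png');np.savez('w3.npz',**f)
print(manip.read_state()['position'])
```

```text
[ 0.40712906 -0.04035889  0.32824361]
```

View pics/w3.png

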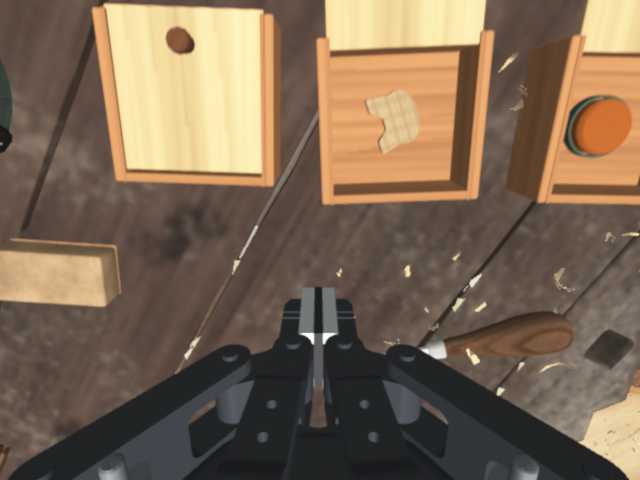

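Box 2 holds the bridge blank at (395,118), so the plane must be in box 1.

Call:
step_arm(deltas=[{"tx":20,"ty":25,"tz":0,"twist":-2,"claw":1},{"tx":48,"ty":50,"tz":-20,"twist":-2,"claw":1},{"tx":74,"ty":72,"tz":-35,"twist":-2,"claw":1},{"tx":84,"ty":81,"tz":-60,"twist":-2,"claw":1},{"tx":84,"ty":81,"tz":-85,"twist":-2,"claw":1},{"tx":84,"ty":81,"tz":-101,"twist":-2,"claw":1},{"tx":84,"ty":81,"tz":-101,"twist":-2,"claw":1}])

```text
time: 5.72
position: [0.4924, 0.0401, 0.2232]
tcp_rot: [1.0, -0.017, -0.003, 0.0]
contact_force: [-0.9, -0.1, -0.7]
finger_gap: 0.001
```

Call:
step_arm(deltas=[{"tx":12,"ty":0,"tz":0,"twist":0,"claw":1},{"tx":24,"ty":-1,"tz":0,"twist":0,"claw":1},{"tx":36,"ty":-1,"tz":0,"twist":0,"claw":1},{"tx":48,"ty":-1,"tz":0,"twist":0,"claw":1},{"tx":60,"ty":-2,"tz":0,"twist":0,"claw":1},{"tx":72,"ty":-2,"tz":0,"twist":0,"claw":1},{"tx":82,"ty":-3,"tz":0,"twist":0,"claw":1},{"tx":92,"ty":-3,"tz":0,"twist":0,"claw":1},{"tx":99,"ty":-3,"tz":0,"twist":0,"claw":1},{"tx":99,"ty":-3,"tz":0,"twist":0,"claw":1}])

```text
time: 6.55
position: [0.5937, 0.0366, 0.2275]
tcp_rot: [1.0, -0.017, 0.001, 0.0]
contact_force: [0.3, 0.0, 0.0]
finger_gap: 0.005
```

Call:
step_arm(deltas=[{"tx":-10,"ty":0,"tz":30,"twist":0,"claw":1},{"tx":-45,"ty":0,"tz":60,"twist":0,"claw":1},{"tx":-80,"ty":0,"tz":80,"twist":0,"claw":1},{"tx":-115,"ty":0,"tz":90,"twist":0,"claw":1},{"tx":-150,"ty":0,"tz":100,"twist":2,"claw":1},{"tx":-170,"ty":0,"tz":100,"twist":2,"claw":1},{"tx":-170,"ty":0,"tz":100,"twist":2,"claw":1}])

```text
time: 7.13
position: [0.418, 0.0372, 0.3269]
tcp_rot: [1.0, 0.001, -0.001, -0.0]
contact_force: [-1.0, 0.5, -0.4]
finger_gap: -0.002
```

Run:
```python
from h import *
f=grab('wrist','w4.png');np.savez('w4.npz',**f)
print(manip.read_state()['position'])
t=grab('top');np.savez('t4.npz',**t)
K=f['intrinsics']
for z in (.006,.037):
  P=(f['R']@np.array([.489,.042,z])+f['t']);print((K@P)[:2]/P[2])
i=f['frame'][0:220,200:500,::-1];cv2.imwrite('pics/w4c.png',cv2.resize(i,(750,550),interpolation=cv2.INTER_CUBIC))
```

```text
[0.42027727 0.03712237 0.32731619]
[310.79358207 122.20723481]
[309.93962709 123.8271596 ]
```

View pics/w4c.png

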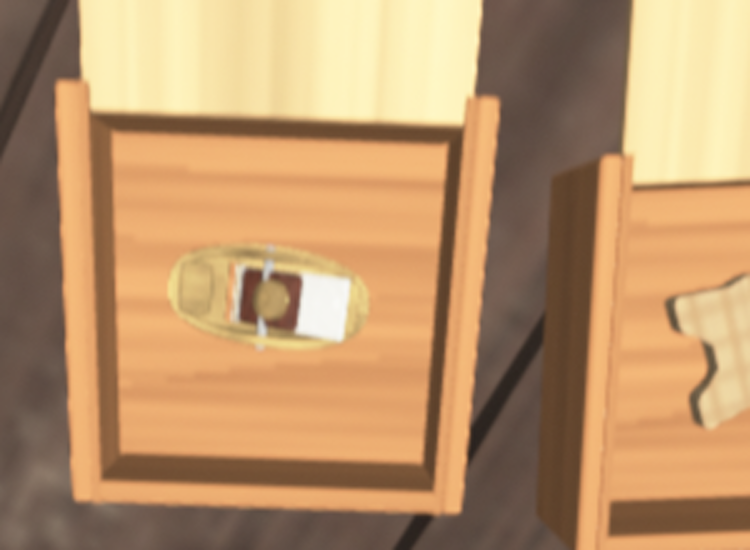

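Box 1 holds the plane, at crop (268,297) (full image about (307,119)), with its long axis running across the box. I'll measure it from depth.

Run:
```python
from h import *
for n in('w4','t4'):
    f=dict(np.load(n+'.npz'));W=world(f)
    c=np.array([.489,.042]);d=W[...,:2]-c
    inb=(abs(d[...,0])<.038)&(abs(d[...,1])<.040)
    print(n,'floor',np.nanmedian(W[inb][:,2]).round(4))
    m=inb&(W[...,2]>.0125);P=W[m]
    print(m.sum(),P[:,2].max(),(P[:,:2].min(0)*1e3).round(1),(P[:,:2].max(0)*1e3).round(1))
    r=cv2.minAreaRect((P[:,:2]*1000).astype(np.float32));print(r)
    h=P[P[:,2]>.02]; r=cv2.minAreaRect((h[:,:2]*1000).astype(np.float32));print('hi',len(h),r)
```

```text
w4 floor 0.005
1838 0.03747440364717976 [477.5  19. ] [505.2  71. ]
((491.4966125488281, 44.93359375), (52.048030853271484, 27.025651931762695), 88.06625366210938)
hi 1225 ((490.3083801269531, 38.31081771850586), (30.362613677978516, 27.185108184814453), 80.41487884521484)
t4 floor 0.0085
400 0.5014525770096011 [451.2   2.4] [514.9  81.8]
((483.1043701171875, 42.3259391784668), (63.47347640991211, 79.30653381347656), 0.4287441670894623)
hi 344 ((477.54437255859375, 42.284332275390625), (52.3531379699707, 79.30653381347656), 0.4287441670894623)
```

Run:
```python
from h import *
f=dict(np.load('w4.npz'));K=f['intrinsics'];W=world(f)
def pp(uv,z):
    uv=(np.array(uv,float)+.5)/2.5-.5+[200,0]
    d=np.c_[(uv[:,0]-K[0,2])/K[0,0],(uv[:,1]-K[1,2])/K[1,1],np.ones(len(uv))]@f['R']
    c=-f['R'].T@f['t']; return ((c+d*((z-c[2])/d[:,2])[:,None])[:,:2]*1000).round(1).tolist()
print('ends',pp([(168,290),(368,305)],.012)); print('sides',pp([(266,245),(262,350)],.024))
print('box rims',pp([(72,80),(88,500),(484,97),(448,512)],.048))
d=W[...,:2]-[.489,.042]
m=(abs(d[...,0])<.03)&(abs(d[...,1])<.040)&(W[...,2]>.0125)
P=W[m][:,:2]*1000;e=np.linalg.eigh(np.cov(P.T))[1][:,1];print(P.mean(0),np.degrees(np.arctan2(e[0],e[1])))
for y in range(20,76,6):
    q=P[abs(P[:,1]-y)<3];print(y,q[:,0].min().round(1),q[:,0].max().round(1))
```

```text
ends [[493.7, 74.0], [489.6, 15.3]]
sides [[505.8, 44.8], [477.6, 46.2]]
box rims [[542.2, 90.1], [439.4, 93.5], [538.7, -8.6], [436.1, -5.4]]
[491.15237614  41.97672332] 6.8005401390009
20 479.4 499.1
26 478.1 501.8
32 477.5 502.5
38 477.9 503.7
44 478.0 505.0
50 478.2 505.1
56 479.8 505.2
62 480.9 505.2
68 483.0 503.9
74 489.4 489.4
```

Run:
```python
from h import *
f=dict(np.load('top0.npz'));W=world(f)[230:300,125:225]
m=(W[...,2]>.02);P=W[m]
for z in (.03,.06,.09,.12,.15,.18): 
    q=P[abs(P[:,2]-z)<.015]
    if len(q): print(z,len(q),q[:,:2].min(0).round(3),q[:,:2].max(0).round(3))
print(manip.read_state()['joints'].round(2),manip.read_state()['position'])
```

```text
0.03 201 [0.439 0.174] [0.559 0.257]
0.06 1129 [0.439 0.178] [0.559 0.309]
0.09 96 [0.454 0.198] [0.552 0.301]
0.12 2116 [0.454 0.197] [0.552 0.301]
0.15 12 [0.5   0.245] [0.507 0.253]
[-0.02  0.01  2.15  0.    0.97  1.55] [0.42186328 0.03704869 0.32760697]
```

Call:
step_arm(deltas=[{"tx":20,"ty":2,"tz":0,"twist":7,"claw":-0.08},{"tx":40,"ty":4,"tz":0,"twist":14,"claw":-0.08},{"tx":60,"ty":6,"tz":0,"twist":21,"claw":-0.08},{"tx":70,"ty":8,"tz":-20,"twist":28,"claw":-0.08},{"tx":70,"ty":8,"tz":-40,"twist":35,"claw":-0.08},{"tx":70,"ty":8,"tz":-60,"twist":42,"claw":-0.08},{"tx":70,"ty":8,"tz":-70,"twist":49,"claw":-0.08},{"tx":70,"ty":8,"tz":-70,"twist":56,"claw":-0.08},{"tx":70,"ty":8,"tz":-70,"twist":63,"claw":-0.08},{"tx":70,"ty":8,"tz":-70,"twist":70,"claw":-0.08}])

```text
time: 8.07
position: [0.4936, 0.045, 0.2561]
tcp_rot: [0.817, 0.576, 0.0, 0.0]
contact_force: [0.6, 0.5, -0.2]
finger_gap: 0.543
```

Call:
step_arm(deltas=[{"tx":0,"ty":0,"tz":0,"twist":7,"claw":-0.08},{"tx":0,"ty":0,"tz":0,"twist":14,"claw":-0.08},{"tx":0,"ty":0,"tz":0,"twist":15.5,"claw":-0.08},{"tx":0,"ty":0,"tz":0,"twist":15.5,"claw":-0.08},{"tx":0,"ty":0,"tz":0,"twist":15.5,"claw":-0.08},{"tx":0,"ty":0,"tz":0,"twist":15.5,"claw":-0.08}])

```text
time: 8.57
position: [0.4928, 0.045, 0.2567]
tcp_rot: [0.734, 0.679, 0.0, 0.0]
contact_force: [-0.8, 0.2, -0.5]
finger_gap: 0.54
```

Run:
```python
from h import *
f=grab('wrist','w5.png')
from scipy.spatial.transform import Rotation as R
s=manip.read_state();print(s['position'],R.from_quat(s['tcp_rot']).as_matrix().round(3)[:2],s['finger_gap'])
```

```text
[0.49255386 0.04499006 0.25671655] [[ 0.078  0.997  0.   ]
 [ 0.997 -0.078  0.   ]] 0.5382551608611779
```

View pics/w5.png

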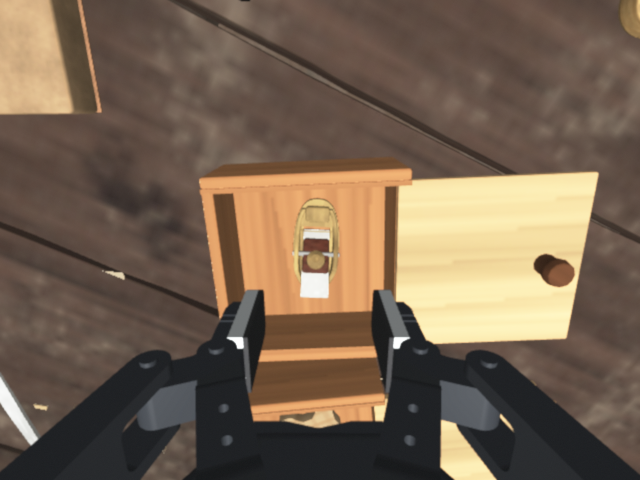

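The plane is centred between the fingers (plane at column 317, finger midline about 318) and lined up with them. Descending.

Call:
step_arm(deltas=[{"tx":-1,"ty":0,"tz":-25,"twist":0,"claw":-0.08},{"tx":-1,"ty":0,"tz":-45,"twist":0,"claw":-0.08},{"tx":-1,"ty":0,"tz":-60,"twist":0,"claw":-0.08},{"tx":-1,"ty":0,"tz":-70,"twist":0,"claw":-0.08},{"tx":-1,"ty":0,"tz":-75,"twist":0,"claw":-0.08},{"tx":-1,"ty":0,"tz":-77,"twist":0,"claw":-0.08},{"tx":-1,"ty":0,"tz":-77,"twist":0,"claw":-0.08}])

```text
time: 9.2
position: [0.4912, 0.045, 0.1799]
tcp_rot: [0.734, 0.679, 0.0, 0.0]
contact_force: [-0.3, 1.0, 0.5]
finger_gap: 0.542
```

Call:
step_arm(deltas=[{"tx":0,"ty":0,"tz":0,"twist":0,"claw":0.2},{"tx":0,"ty":0,"tz":0,"twist":0,"claw":0.5},{"tx":0,"ty":0,"tz":0,"twist":0,"claw":1},{"tx":0,"ty":0,"tz":0,"twist":0,"claw":1},{"tx":0,"ty":0,"tz":0,"twist":0,"claw":1},{"tx":0,"ty":0,"tz":0,"twist":0,"claw":1}], grip_force=40)

```text
time: 9.7
position: [0.4916, 0.045, 0.181]
tcp_rot: [0.734, 0.679, 0.001, 0.001]
contact_force: [-1.1, 0.3, 6.3]
finger_gap: 0.297
```

The opening is about 25 mm, which matches the cheeks. Lifting.

Call:
step_arm(deltas=[{"tx":0,"ty":0,"tz":5,"twist":0,"claw":1},{"tx":0,"ty":0,"tz":12,"twist":0,"claw":1},{"tx":0,"ty":0,"tz":25,"twist":0,"claw":1},{"tx":0,"ty":0,"tz":40,"twist":0,"claw":1},{"tx":0,"ty":0,"tz":60,"twist":0,"claw":1},{"tx":0,"ty":0,"tz":80,"twist":0,"claw":1},{"tx":0,"ty":0,"tz":95,"twist":0,"claw":1},{"tx":0,"ty":0,"tz":100,"twist":0,"claw":1},{"tx":0,"ty":0,"tz":100,"twist":0,"claw":1},{"tx":0,"ty":0,"tz":100,"twist":0,"claw":1}])

```text
time: 10.53
position: [0.4905, 0.045, 0.2796]
tcp_rot: [0.734, 0.679, -0.0, -0.0]
contact_force: [-0.6, -0.6, -1.7]
finger_gap: 0.296
```

Run:
```python
from h import *
f=grab('wrist','w6.png');np.savez('w6.npz',**f)
s=manip.read_state();print(s['position'],s['finger_gap'],s['contact_force'])
```

```text
[0.4902514  0.04497145 0.27893034] 0.3016192442004535 [-0.35331946 -0.61735696 -1.88317798]
```

View pics/w6.png

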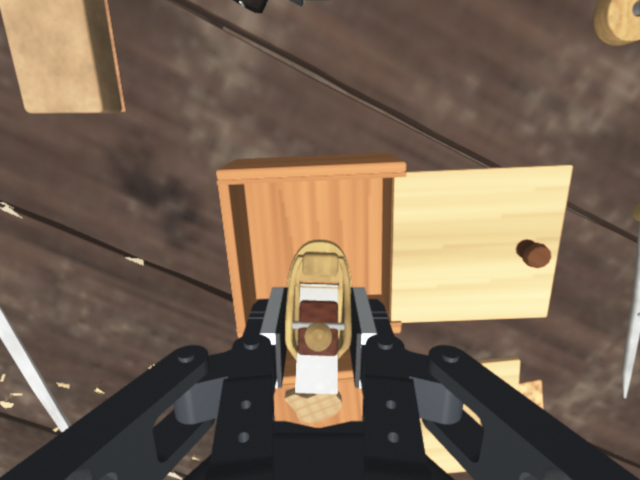

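The plane is held upright and square in the pads at (318,320). Carrying it to the pad.

Call:
step_arm(deltas=[{"tx":-2,"ty":-15,"tz":0,"twist":0,"claw":1},{"tx":-5,"ty":-40,"tz":0,"twist":0,"claw":1},{"tx":-8,"ty":-70,"tz":0,"twist":0,"claw":1},{"tx":-12,"ty":-100,"tz":0,"twist":0,"claw":1},{"tx":-16,"ty":-130,"tz":0,"twist":0,"claw":1},{"tx":-20,"ty":-160,"tz":0,"twist":0,"claw":1},{"tx":-24,"ty":-190,"tz":0,"twist":0,"claw":1},{"tx":-28,"ty":-220,"tz":0,"twist":0,"claw":1},{"tx":-32,"ty":-250,"tz":0,"twist":0,"claw":1},{"tx":-36,"ty":-280,"tz":0,"twist":0,"claw":1}])

```text
time: 11.42
position: [0.4538, -0.236, 0.2781]
tcp_rot: [0.734, 0.679, -0.0, -0.002]
contact_force: [-0.0, -0.5, -1.4]
finger_gap: 0.299
```

Call:
step_arm(deltas=[{"tx":-4,"ty":-30,"tz":0,"twist":0,"claw":1},{"tx":-8,"ty":-60,"tz":0,"twist":0,"claw":1},{"tx":-12,"ty":-90,"tz":0,"twist":0,"claw":1},{"tx":-15,"ty":-115,"tz":0,"twist":0,"claw":1},{"tx":-18,"ty":-135,"tz":0,"twist":0,"claw":1},{"tx":-18,"ty":-147,"tz":0,"twist":0,"claw":1},{"tx":-18,"ty":-149,"tz":-10,"twist":0,"claw":1},{"tx":-18,"ty":-149,"tz":-30,"twist":0,"claw":1},{"tx":-18,"ty":-149,"tz":-50,"twist":0,"claw":1},{"tx":-18,"ty":-149,"tz":-60,"twist":0,"claw":1}])

```text
time: 12.25
position: [0.4358, -0.3816, 0.2159]
tcp_rot: [0.734, 0.679, 0.0, -0.004]
contact_force: [-1.0, 1.2, -2.6]
finger_gap: 0.295
```

Call:
step_arm(deltas=[{"tx":0,"ty":0,"tz":0,"twist":0,"claw":1},{"tx":0,"ty":0,"tz":0,"twist":0,"claw":1},{"tx":0,"ty":0,"tz":0,"twist":0,"claw":1}])

```text
time: 12.5
position: [0.4375, -0.3837, 0.2203]
tcp_rot: [0.734, 0.679, 0.0, 0.0]
contact_force: [-1.0, 0.2, -1.3]
finger_gap: 0.298
```

Run:
```python
from h import *
f=grab('wrist','w7.png')
s=manip.read_state();print(s['position'],s['finger_gap'],s['contact_force'])
```

```text
[ 0.4376681  -0.38408395  0.22087574] 0.2981361380435433 [-0.08876705  0.20962474 -1.57486508]
```

View pics/w7.png

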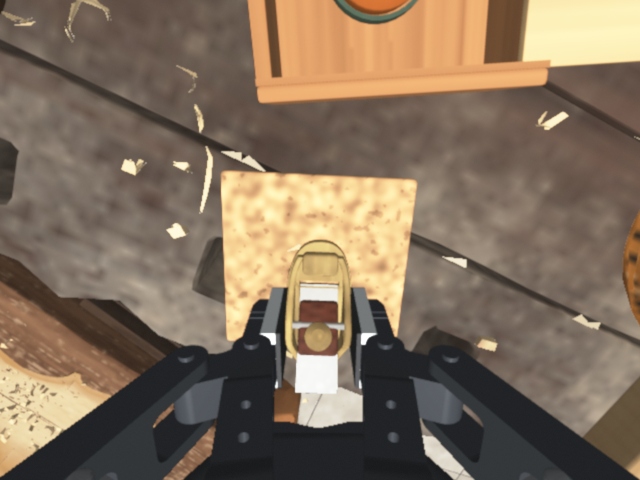

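The plane is over the large pad and horizontally centred. Lowering gently.

Call:
step_arm(deltas=[{"tx":0,"ty":0,"tz":-12,"twist":0,"claw":1},{"tx":0,"ty":0,"tz":-24,"twist":0,"claw":1},{"tx":0,"ty":0,"tz":-32,"twist":0,"claw":1},{"tx":0,"ty":0,"tz":-36,"twist":0,"claw":1},{"tx":0,"ty":0,"tz":-37,"twist":0,"claw":1},{"tx":0,"ty":0,"tz":-38,"twist":0,"claw":1},{"tx":0,"ty":0,"tz":-39,"twist":0,"claw":1},{"tx":0,"ty":0,"tz":-40,"twist":0,"claw":1},{"tx":0,"ty":0,"tz":-40,"twist":0,"claw":1}])

```text
time: 13.3
position: [0.4371, -0.3842, 0.1802]
tcp_rot: [0.734, 0.679, 0.0, 0.0]
contact_force: [0.0, 0.4, -2.1]
finger_gap: 0.299
```

Call:
step_arm(deltas=[{"tx":0,"ty":0,"tz":-0.5,"twist":0,"claw":1},{"tx":0,"ty":0,"tz":-1,"twist":0,"claw":1},{"tx":0,"ty":0,"tz":-1.5,"twist":0,"claw":1},{"tx":0,"ty":0,"tz":-1.5,"twist":0,"claw":1}])

```text
time: 13.63
position: [0.4373, -0.3843, 0.18]
tcp_rot: [0.734, 0.679, -0.0, 0.0]
contact_force: [-3.4, 1.7, 7.1]
finger_gap: 0.297
```

Contact is made with about 9 N. Releasing and retreating.

Call:
step_arm(deltas=[{"tx":0,"ty":0,"tz":0,"twist":0,"claw":0.3},{"tx":0,"ty":0,"tz":0,"twist":0,"claw":0.1},{"tx":0,"ty":0,"tz":0,"twist":0,"claw":-0.1},{"tx":0,"ty":0,"tz":0,"twist":0,"claw":-0.2},{"tx":0,"ty":0,"tz":0,"twist":0,"claw":-0.2},{"tx":0,"ty":0,"tz":10,"twist":0,"claw":-0.2},{"tx":0,"ty":0,"tz":35,"twist":0,"claw":-0.2},{"tx":0,"ty":0,"tz":65,"twist":0,"claw":-0.2},{"tx":0,"ty":0,"tz":95,"twist":0,"claw":-0.2},{"tx":0,"ty":0,"tz":120,"twist":0,"claw":-0.2}])

```text
time: 14.47
position: [0.4372, -0.3842, 0.301]
tcp_rot: [0.734, 0.679, 0.0, 0.001]
contact_force: [0.6, -1.0, -0.4]
finger_gap: 0.598
```

Call:
step_arm(deltas=[{"tx":0,"ty":-20,"tz":20,"twist":0,"claw":-0.2},{"tx":0,"ty":-40,"tz":40,"twist":0,"claw":-0.2},{"tx":0,"ty":-40,"tz":40,"twist":0,"claw":-0.2},{"tx":0,"ty":-40,"tz":40,"twist":0,"claw":-0.2}])

```text
time: 14.8
position: [0.4372, -0.4249, 0.3405]
tcp_rot: [0.734, 0.679, 0.0, 0.002]
contact_force: [-0.5, 1.0, -0.7]
finger_gap: 0.602
```

Run:
```python
from h import *
f=grab('wrist','w8.png')
s=manip.read_state();print(s['position'],s['finger_gap'],s['contact_force'],s['time'])
W=world(f)
m=(abs(W[...,0]-.437)<.07)&(abs(W[...,1]+.384)<.07)&(W[...,2]>.011)&(W[...,2]<.05)
P=W[m]*1000;print(len(P),P.max(0).round(1),P.min(0).round(1))
t=grab('top','t8.png');np.savez('t8.npz',**t)
a=np.load('top0.npz')['frame'].astype(int);d=abs(a-t['frame']).max(2)
for n,(u,v) in dict(sand=(209,331),spool=(220,176)).items():print(n,(d[v-18:v+18,u-26:u+26]>40).sum())
```

```text
[ 0.43664811 -0.42365836  0.33843079] 0.5981017491280612 [0.13631637 0.2287855  0.04459512] 14.85
1572 [ 450.6 -315.3   41. ] [ 390.5 -408.4   11. ]
sand 0
spool 0
```

View pics/w8.png

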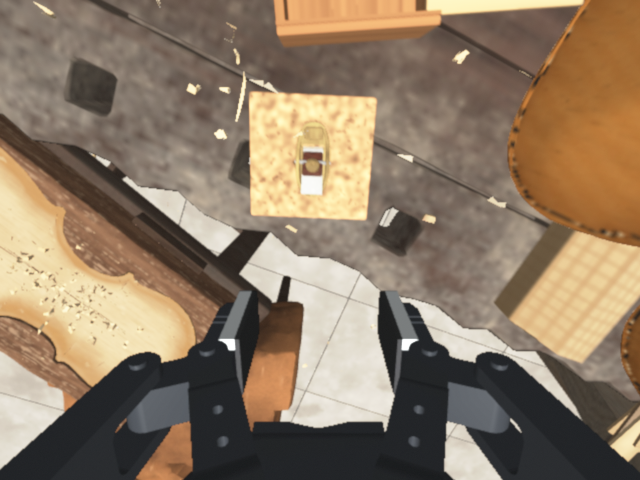

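The plane stands upright at (313,158), at the centre of the large pad (pad centre about (312,156)). The gripper is clear and the bystanders haven't moved. Handing in.

```bash
python3 -c "
from rig import manip
print(manip.close_job())"
```

```text
the job is handed in; nothing more can be done
None
```

The brass finger plane was in box 1 (left), and it now stands upright on the larger cork pad. I opened box 3 (rosin cake) and box 2 (bridge blank) before it; both parts stayed in their boxes.

- **Lift and placing:** I gripped the plane by its cheeks and lifted it to about 0.12 m. I set it down with about 9 N of contact, then released it and backed the gripper well clear. It all took about 15 s.
- **Final position:** the last wrist picture shows the plane upright, about 2 pixels from the pad's centre. My depth check of its position was spoiled because it also picked up points off the pad, so centring rests on that picture and the arm's position at release. That position was within about 2 mm of my measured pad centre.
- **Bystanders:** the sanding block and spool clamp showed no change between the first and last top pictures.
- **Not re-measured:** I did not measure the rosin or bridge again at the end. Nothing touched them after their lids were opened.

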